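# Free the filter wheel and hold it at the third click

### The job

The filter wheel on the bench fixture is parked: first slide the red-handled lock bolt away from the wheel, fully home through its keeper, which frees the wheel. Then turn the black bar knob clockwise (seen from above) three clicks from its rest stop, so that the green filter comes under the loupe, without running on past the third click, and keep hold of it there: the wheel springs back when let go, so finish still gripping the knob. Leave the bolt home and the other things on the bench where they are.

Things in the scene. Friction and masses are not known exactly. Their poses are not given: they have to be found in the camera images.
- fixture: grey bench fixture fixed to the bench, base plate 170 x 285 x 14 mm. Origin on the bench surface under the wheel's axis; +x points from the axis to the loupe, -y from the axis along the lock bolt to its keeper, z up. Steel staples 43 mm high hold the bolt: guide at y = -100 mm, keeper at y = -178 mm. The aluminium wheel is 150 mm across, its top 34 mm above the bench.
- loupe_view (a point): top centre of the black loupe (33 mm diameter) fixed on a dark arm over the wheel's rim, 56 mm from the axis, 82 mm above the bench. Six filters of 18 mm lie 24 degrees apart on the wheel: white, blue, yellow, green, red, violet; at rest the white one is under the loupe, each click clockwise brings the next.
- lock_bolt (a joint): travel of the lock bolt in m: 0 with its nose fully in between the two brass lugs of the wheel (starts at 0 to 0.006), 0.042 fully home in the keeper (end of travel). It slides along the fixture's -y; about 2 N of friction, stays where it is left. Below about 0.018 it blocks the wheel.
- bolt_grip (a point): point on the axis of the bolt's upright red handle, a round post of 13 mm diameter, top 13 mm above this point; 66 mm above the bench. The post is free down to 23 mm below this point (top of the staples). Its axes are those of the fixture.
- index_knob: black bar knob on top of the wheel, on its axis: 46 x 13 x 34 mm (46 along its own x, 13 along its own y). Origin at its centre, 73 mm above the bench, 39 mm above the wheel. It turns with the wheel: at rest its x axis stands 36 degrees anticlockwise from the fixture's +x, at the third click 36 degrees clockwise from it. A white line marks its +x end.
- filter_wheel (a joint): angle of wheel and knob in rad, grows clockwise seen from above: 0 at the rest stop (start), a detent click each 24 degrees: 0.419, 0.838, 1.257 (third), 1.676; hard end at 2.094. A spring drives it back to 0 when let go (about 0.08 to 0.11 N m up to the third click); each click adds a bump of about 0.03 N m.
- solvent_bottle: white bottle with yellow label, 60 mm diameter, 113 mm high; bystander. Origin under its centre.
- mouse: black mouse 105 x 60 x 36 mm; bystander. Origin under its centre.
- v_block: steel V-block 40 x 35 x 28 mm; bystander. Origin under its centre.
- spare_knob: small fluted light-grey thumb screw, 25 mm across, 30 mm high; bystander. Origin under its centre.
- lens_cell_a: silver lens cell 44 mm across, 14 mm high, in the shallow steel tray; bystander. Origin under its centre.
- adapter_ring: black ring 63 mm across, 16 mm high, in the shallow steel tray; bystander. Origin under its centre.

How it is judged:
By the outcome, as a careful person would: the job done as asked, in the order asked, and still so for the second after the job is handed in, while the arm keeps its last pose, push and grip.
It also fails if it takes over 42 s, if anything falls off the work surface, if the arm or the gripper's body presses on something with over 40 N, if the wrist force passes 120 N, or if a joint passes its speed limit or range.

### The arm

A 7-joint arm with a two-finger parallel gripper is mounted at the origin on a cart in front of the work surface, level with it; the furniture and walls round the work are solid. World frame = base frame: x ahead of the robot, y to its left, z up, the work surface at z = 0. Lengths are in m, angles in rad, forces in N, time in s.
With the tool pointing down it reaches from about 0.4 to 0.925 m from the base axis. Payload 4.1 kg.
Tool frame: the origin (TCP) lies between the finger pads; the fingertips stand 25 mm ahead of it and the grasp point (between the pads) lies 6 mm ahead of it; z points along the fingers, y is the line along which they close (so a half turn about z gives the same grasp; the last joint's range is limited). The gripper opens to 85 mm and grips with 20 to 120 N. Pads are 22 mm wide; open, the fingers measure 114 mm over their backs; the gripper's body (76 mm by 85 mm) begins 54 mm behind the grasp point. The pads swing forward as they close: fully open they stand 13 mm farther back than shut.
Start: joints at [1.028, 0.398, 0.045, 1.537, -0.019, 1.207, -0.051], TCP at [0.279, -0.587, 0.256] pointing down, gripper open.
Joint ranges: [-2.82, 2.82], [-0.49, 2.23], [-1.37, 1.46], [0, 2.46], [-1.36, 4.5], [0.23, 2], [-2.94, 2.94]. Speed limits (rad/s): [2.57, 2.57, 3.14, 3.14, 3.14, 3.14, 3.14].

### API

Orientations are given as a 3x3 rotation matrix whose columns are the frame's x, y, z axes.
In Python, from workcell import r, get_image, get_calibration gives the robot as it stands. Calls block until the motion is done:
- r.goto(position, orientation): joint-space move of the TCP to a pose.
- r.servo_line(position, max_speed=0.15, rotation=None): straight line of the TCP; rotation=None keeps the orientation; max_speed is the mean speed in m/s.
- r.set_joints(angles): joint-space move.
- r.gripper_to(opening, effort=None): finger opening in m; effort is the grip in N (None keeps the last); returns when the fingers have stopped.
- r.hold(seconds).
- r.ik(position, orientation): joint angles nearest the present ones, or None.
- get_image(name): name is "scene" or "top" or "wrist"; returns the picture (400x640x3 uint8, blue, green, red); there is no depth.
- get_calibration(name): a dict with "K" (3x3 intrinsics, pixels), "position" and "orientation" of the camera in the world. Camera axes: x right, y down, z forward; pixel columns grow to the right and rows downward; lengths in m; the calibration is good to about 2 mm. A picture is of the moment at which its call begins: read the wrist's pose just before it. get_calibration takes no time and is no camera call; for the wrist camera it gives the pose at the moment of the call.
A pose or a line that the arm cannot do raises r.IKError and nothing moves.
- r.hand_in(): hands the job in; it is judged then, once.
Readings, each from a call of its own:
- r.get_time_s(): time.
- r.get_qpos(): joint angles.
- r.get_joint_velocities(): joint speeds.
- r.get_joint_torque(): joint torques, N m.
- r.get_tool_pos(): TCP position.
- r.get_tool_rot(): TCP orientation.
- r.get_ft_force(): force on the tool from outside, world axes, zero at the start.
- r.get_torque(): the same for the moment, N m.
- r.get_width(): finger opening in m.
- r.get_gripper_force(): force on a finger pad.
Only numpy, scipy, OpenCV 4.12 (cv2) and the standard library are available. Lean on these libraries where they do the work, as an engineer would, in place of code of your own. Each camera call takes 0.05 s, during which the arm holds its last target. There are 200 camera calls.

## Working session

There is one attempt and no reset: what is moved stays moved. The work goes in short steps, each a Python script; the robot and the scene stay as the last script left them, time stands still between calls to the robot, and variables do not carry over. Pictures are saved under pics/ and viewed, at most 10 in all, crops included, and the job is handed in when it is done.

```bash
ls; mkdir -p pics
python3 - <<'E'
from workcell import r,get_image,get_calibration
import cv2,numpy as np
for n in("scene","top"):
    c=get_calibration(n);print(n,np.round(c["K"],1).tolist(),np.round(c["position"],3),np.round(c["orientation"],3).tolist())
    cv2.imwrite(f"pics/{n}0.png",get_image(n))
print(r.get_time_s(),r.get_tool_rot())
E
```

```text
pics
scene [[456.4, 0.0, 319.7], [0.0, 456.4, 198.0], [0.0, 0.0, 1.0]] [-0.089  1.029  0.727] [[-0.836, -0.274, 0.475], [-0.548, 0.375, -0.748], [0.027, -0.886, -0.463]]
top [[381.5, 0.0, 322.5], [0.0, 381.5, 200.9], [0.0, 0.0, 1.0]] [0.511 0.006 1.061] [[0.02, -0.999, 0.036], [-1.0, -0.02, -0.011], [0.012, -0.035, -0.999]]
0.1 [[ 9.03069211e-01  4.29494142e-01 -8.84939541e-04]
 [ 4.29495034e-01 -9.03067868e-01  1.56244396e-03]
 [-1.28099939e-04 -1.79107217e-03 -9.99998388e-01]]
```

View pics/top0.png

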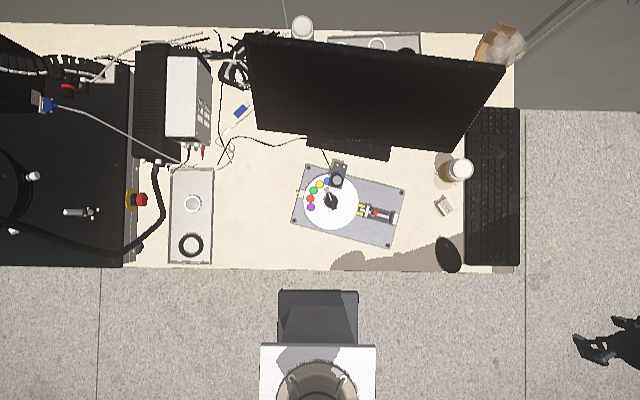

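View pics/scene0.png

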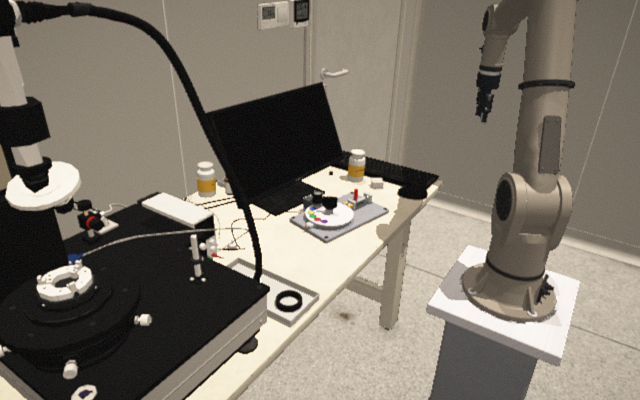

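The top view shows the wheel centre near (330,201), the loupe at (337,180) and the red handle at (376,212). The scene view confirms the fixture stands in front of the laptop. I'll get rough positions first, then a close wrist look.

```bash
cat > h.py <<'E'
from workcell import r,get_image,get_calibration
import cv2,numpy as np
def ray(c,p):
    d=c["orientation"]@np.linalg.inv(c["K"])@np.array([p[0],p[1],1.]);return np.array(c["position"]),d/np.linalg.norm(d)
def plane(c,p,z):
    o,d=ray(c,p);return o+d*(z-o[2])/d[2]
def tri(rays):
    A=sum(np.eye(3)-np.outer(d,d) for o,d in rays);b=sum((np.eye(3)-np.outer(d,d))@o for o,d in rays)
    return np.linalg.solve(A,b)
def blobs(im,lo,hi,amin=8):
    m=cv2.inRange(cv2.cvtColor(im,cv2.COLOR_BGR2HSV),np.array(lo),np.array(hi))
    n,_,s,ce=cv2.connectedComponentsWithStats(m)
    return [(s[i,4],*np.round(ce[i],1),*s[i,:4]) for i in range(1,n) if s[i,4]>=amin]
def down(yaw): # tool x axis at yaw, z down
    c,s=np.cos(yaw),np.sin(yaw);return np.array([[c,s,0],[s,-c,0],[0,0,-1.]])
E
python3 - <<'E'
from h import *
for n in("top","scene"):
    im=cv2.imread(f"pics/{n}0.png");c={k:np.array(v) for k,v in get_calibration(n).items()}
    for lo,hi in(((0,150,70),(6,255,255)),((174,150,70),(180,255,255))):
        for b in blobs(im,lo,hi,5):print(n,[float(x) for x in b],np.round(plane(c,b[1:3],.066),3))
c=get_calibration("top");print(plane(c,(330,201),.06),plane(c,(337,180),.08))
ax=plane(c,(330,201),.06);
R=r.get_tool_rot();yaw=np.arctan2(R[1,0],R[0,0])
for y in (-1.83,-0.26,1.31):
    q=r.ik(ax+[-.03,-.05,.3],down(y));print(y,q)
w=get_calibration("wrist");print(R.T@(np.array(w["position"])-r.get_tool_pos()),R.T@w["orientation"],w["K"])
E
```

```text
top [52.0, 67.5, 85.9, 61.0, 84.0, 14.0, 6.0] [0.834 0.667 0.066]
top [27.0, 202.3, 151.6, 201.0, 146.0, 4.0, 14.0] [0.669 0.311 0.066]
top [125.0, 141.3, 199.2, 136.0, 193.0, 12.0, 13.0] [0.541 0.465 0.066]
top [34.0, 309.9, 197.9, 307.0, 195.0, 7.0, 7.0] [0.553 0.027 0.066]
top [16.0, 374.6, 212.4, 373.0, 211.0, 5.0, 4.0] [ 0.519 -0.142  0.066]
scene [32.0, 355.5, 194.1, 354.0, 189.0, 4.0, 11.0] [ 0.511 -0.129  0.066]
scene [47.0, 89.4, 220.2, 86.0, 216.0, 10.0, 12.0] [1.035 0.453 0.066]
scene [11.0, 317.1, 218.6, 315.0, 218.0, 5.0, 3.0] [0.525 0.073 0.066]
scene [15.0, 214.5, 254.9, 212.0, 253.0, 7.0, 4.0] [0.633 0.374 0.066]
[ 0.54639034 -0.02550737  0.06      ] [ 0.60024196 -0.04192065  0.08      ]
-1.83 [ 1.0509548   0.22968932 -1.15777981  1.66352898  0.21366113  1.38863244
  2.74614984]
-0.26 [ 0.32713484  0.11280087 -0.29063354  1.67869126  0.03302819  1.35490772
 -1.79962693]
1.31 [ 0.46534065  0.12095873 -0.44453164  1.67532798  0.0531207   1.35725584
 -0.2484143 ]
[ 0.06496155  0.0009396  -0.11771065] [[ 6.30373948e-04 -9.65685644e-01 -2.59712993e-01]
 [ 9.99999578e-01  7.82357346e-04 -4.81830245e-04]
 [ 6.68484919e-04 -2.59712580e-01  9.65685730e-01]] [[335.60066709   0.         316.73206194]
 [  0.         335.60066709 201.78290512]
 [  0.           0.           1.        ]]
```

Run:
```python
from h import *
import json
R=down(np.radians(166))
print(np.round(r.ik([.53,-.07,.25],R),2))
for i,p in enumerate(([.53,-.09,.25],[.53,-.02,.25])):
    (r.goto if i==0 else r.servo_line)(p,R) if i==0 else r.servo_line(p)
    r.hold(.2)
    c=get_calibration("wrist");im=get_image("wrist");cv2.imwrite(f"pics/w{i}.png",im)
    json.dump({k:np.array(v).tolist() for k,v in c.items()},open(f"w{i}.json","w"))
    for lo,hi in(((0,150,60),(6,255,255)),((174,150,60),(180,255,255))):
        for b in blobs(im,lo,hi,60):print(i,[float(x) for x in b])
print(r.get_time_s(),r.get_qpos())
```

```text
[ 0.57  0.24 -0.6   1.81  0.15  1.14  1.24]
0 [267.0, 438.2, 173.9, 429.0, 165.0, 19.0, 19.0]
0 [224.0, 261.6, 186.4, 253.0, 177.0, 18.0, 19.0]
1 [248.0, 370.7, 190.1, 362.0, 182.0, 18.0, 17.0]
1 [296.0, 191.4, 203.5, 179.0, 193.0, 26.0, 22.0]
3.225 [ 0.50057712  0.23205768 -0.63017151  1.81557089  0.14980899  1.14192152
  1.14497844]
```

View pics/w0.png

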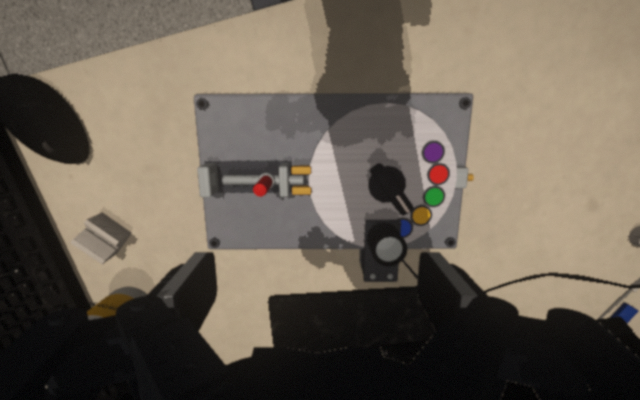

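View pics/w1.png

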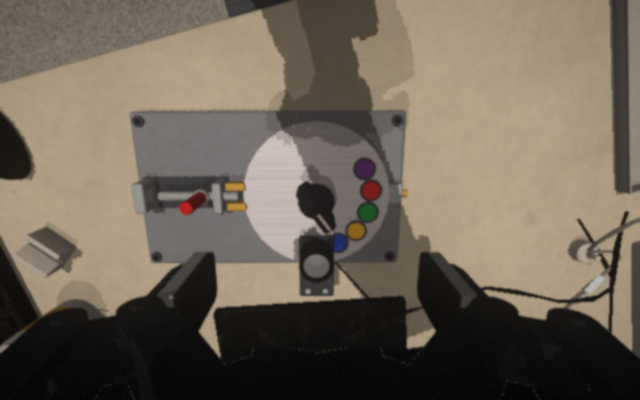

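Both wrist pictures show the fixture fully. The red post's bright top is near (260,189) in the first and (187,208) in the second, and the loupe top is at (389,249) and (317,265). The filters run from violet (433,152) to blue (405,228) in the first, and the knob is near (387,183) with its white line toward (405,208).

Run:
```python
from h import *
import json
from scipy.optimize import least_squares
C=[{k:np.array(v) for k,v in json.load(open(f"w{i}.json")).items()} for i in(0,1)]
I=[cv2.imread(f"pics/w{i}.png") for i in(0,1)]
top=[]
for i in(0,1):
    m=[b for b in blobs(I[i],(0,150,160),(8,255,255),30)]+[b for b in blobs(I[i],(172,150,160),(180,255,255),30)]
    print(i,[[float(x) for x in b] for b in m]); top.append(min(m,key=lambda b:b[1])[1:3])
H=tri([ray(C[i],top[i]) for i in(0,1)]);print("handle top",H,plane(C[0],top[0],.079),plane(C[1],top[1],.079))
L=tri([ray(C[0],(389,249)),ray(C[1],(317,265))]);print("loupe",L)
col={"viol":((125,60,30),(160,255,255)),"green":((45,80,30),(85,255,255)),"yel":((15,120,80),(28,255,255)),"red":((0,150,60),(6,255,255)),"red2":((174,150,60),(180,255,255))}
P=[]
for i in(0,1):
    for k,(lo,hi) in col.items():
        for b in blobs(I[i],lo,hi,120):
            if (430,360)[i]-30<b[1]<(445,380)[i] and 140<b[2]<240: p=plane(C[i],b[1:3],.034);P.append(p[:2]);print(i,k,b[0],b[1:3],np.round(p,4))
P=np.array(P);s=least_squares(lambda a:np.hypot(*(P-a).T)-.056,P.mean(0)+[0,-.05]);print("axis",s.x,s.fun*1000)
for i,q in((0,[(202,103),(465,103),(214,242),(450,242)]),(1,[(138,121),(398,120),(157,257),(389,256)])):
    w=[plane(C[i],p,.014) for p in q]
    print([np.degrees(np.arctan2(*(b-a)[:2]))*-1 for a,b in((w[0],w[1]),(w[2],w[3]))])
ax=s.x
print("yaw loupe",np.degrees(np.arctan2(*(L[:2]-ax)[::-1])),np.hypot(*(L[:2]-ax)),"yaw handle",np.degrees(np.arctan2(*(H[:2]-ax)[::-1]))+90,np.hypot(*(H[:2]-ax)))
for i in(0,1):
    (x,y)=((386,183),(316,200))[i]
    cv2.imwrite(f"pics/k{i}.png",cv2.resize(cv2.convertScaleAbs(I[i][y-50:y+50,x-65:x+65],alpha=2,beta=20),None,fx=4,fy=4))
cv2.imwrite("pics/kk.png",np.vstack([cv2.resize(cv2.imread(f"pics/k{i}.png"),(390,300)) for i in(0,1)]))
```

```text
0 [[226.0, 438.2, 173.8, 430.0, 166.0, 17.0, 17.0], [104.0, 259.1, 189.7, 254.0, 184.0, 11.0, 12.0]]
1 [[92.0, 185.1, 208.0, 180.0, 203.0, 11.0, 11.0]]
handle top [ 0.51841276 -0.14150114  0.07781487] [ 0.51822742 -0.14123392  0.079     ] [ 0.51817533 -0.14094664  0.079     ]
loupe [ 0.60246793 -0.04041086  0.0758947 ]
0 viol 299 (np.float64(432.9), np.float64(151.7)) [0.531  0.0264 0.034 ]
0 green 273 (np.float64(433.7), np.float64(196.3)) [0.5763 0.0201 0.034 ]
0 yel 251 (np.float64(421.1), np.float64(215.2)) [0.5932 0.0042 0.034 ]
0 red 267 (np.float64(438.2), np.float64(173.9)) [0.5544 0.0281 0.034 ]
1 viol 281 (np.float64(364.2), np.float64(168.6)) [0.5311 0.0262 0.034 ]
1 green 252 (np.float64(367.5), np.float64(212.0)) [0.5763 0.0201 0.034 ]
1 yel 237 (np.float64(355.7), np.float64(230.5)) [0.5932 0.0039 0.034 ]
1 red 248 (np.float64(370.7), np.float64(190.1)) [0.5543 0.028  0.034 ]
axis [ 0.54683231 -0.02744468] [ 0.10639576 -0.0738904   0.16290612  0.04318772 -0.0701744  -0.06768968
 -0.06496951 -0.01283106]
[np.float64(-14.051835843898743), np.float64(-14.046447556862418)]
[np.float64(-13.88193398049361), np.float64(-13.814071535325871)]
yaw loupe -13.118913214258203 0.05712655883095676 yaw handle -13.991523552861608 0.11754380784237156
```

View pics/kk.png

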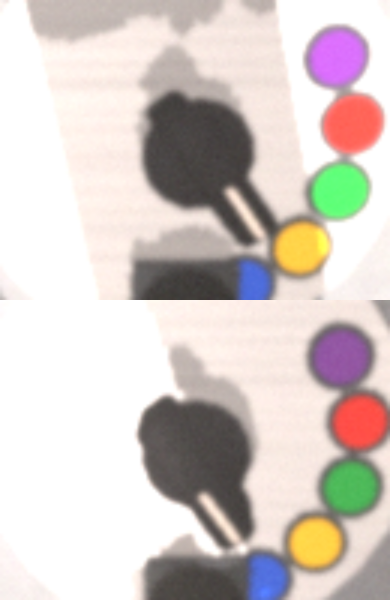

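Run:
```python
from h import *
import json
C=[{k:np.array(v) for k,v in json.load(open(f"w{i}.json")).items()} for i in(0,1)]
for a,b in(((407.7,212.3),(330.3,231)),((397.7,195.7),(318,215))):print("line",tri([ray(C[0],a),ray(C[1],b)]))
yaw=np.radians(-13.95);R=down(yaw+np.pi);d=np.array([np.sin(yaw),-np.cos(yaw),0])
h=np.array([.5183,-.1412,.077])
r.gripper_to(.045,40)
r.goto(h+[0,0,.07],R);f0=np.array(r.get_ft_force())
r.servo_line(h,.1);print("down",np.array(r.get_ft_force())-f0,r.get_tool_pos())
r.gripper_to(0,40);print("w",r.get_width(),r.get_gripper_force(),np.array(r.get_ft_force())-f0)
f0=np.array(r.get_ft_force())
s=.032
r.servo_line(h+d*s,.05);print((np.array(r.get_ft_force())-f0)@d)
while s<.05:
    s+=.0015;r.servo_line(h+d*s,.03);f=(np.array(r.get_ft_force())-f0)@d
    print(round(s,4),round(f,1),round((np.array(r.get_tool_pos())-h)@d,4))
    if f<-12:break
print(r.get_time_s())
```

```text
line [ 0.56744949 -0.01963837  0.08817315]
line [ 0.54915678 -0.02623351  0.09298126]
down [ 1.15202487 -0.43028394 -0.48056541] [ 0.51893635 -0.1410855   0.07753425]
w 0.011476095257164705 38.953569531440735 [-0.23518002 -0.27029401  5.32709336]
0.21345734404278302
0.0335 -0.8 0.033
0.035 -1.2 0.0343
0.0365 -2.0 0.0358
0.038 -1.3 0.0373
0.0395 -1.2 0.0388
0.041 -3.1 0.0392
0.0425 -5.5 0.0394
0.044 -8.5 0.0394
0.0455 -11.2 0.0395
0.047 -11.6 0.0397
0.0485 -15.4 0.0398
9.1667
```

Run:
```python
from h import *
yaw=np.radians(-13.95);d=np.array([np.sin(yaw),-np.cos(yaw),0]);h=np.array([.5183,-.1412,.077])
r.servo_line(h+d*.0415,.03);r.gripper_to(.04);r.servo_line(h+d*.041+[0,0,.07],.12)
a=np.array([.5468,-.0274,.083]);R=down(yaw+np.radians(36)+np.pi)
r.gripper_to(.03)
q=r.ik(a+[0,0,.09],R);print(q);r.goto(a+[0,0,.09],R);r.hold(.2)
print(r.get_tool_pos(),r.ik(a,down(yaw-np.radians(36)+np.pi)))
c=get_calibration("wrist");im=get_image("wrist");cv2.imwrite("pics/w2.png",im)
print([[float(x) for x in b] for b in blobs(im,(0,150,100),(8,255,255),60)],r.get_time_s())
for b in blobs(im,(0,150,130),(8,255,255),60):print(plane(c,b[1:3],.079))
```

```text
[ 0.55555682  0.36740238 -0.71698874  1.86173541  0.28144655  1.01562976
  1.67700575]
[ 0.54644493 -0.02933585  0.17252333] [ 0.3107714   0.44030226 -0.41921517  1.93834272  0.24151222  0.81156963
  0.45861571]
[[327.0, 106.0, 68.3, 96.0, 59.0, 21.0, 21.0], [383.0, 380.1, 233.2, 369.0, 223.0, 23.0, 22.0]] 11.8583
[ 0.5088556 -0.1793208  0.079    ]
[0.54222301 0.01432662 0.079     ]
```

View pics/w2.png

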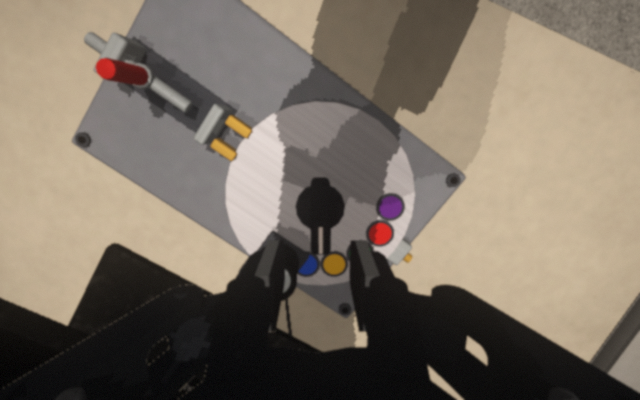

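The bolt handle is now at (107,68), up against the keeper. That is a 39 mm move, so it is home. The knob bar stands upright in the image at column 320, midway between the fingers.

Run:
```python
from h import *
yaw=np.radians(-13.95)
a=np.array([.5468,-.0274,.083])
r.servo_line(a,.1);r.hold(.1);p=np.array(r.get_tool_pos());print(p,r.get_ft_force())
r.gripper_to(0,80);print("w",r.get_width(),r.get_gripper_force(),r.get_ft_force(),r.get_torque(),r.get_time_s())
for k in range(1,7):
    ang=36-12*k
    r.servo_line(a,.15,rotation=down(yaw+np.radians(ang)+np.pi)) if False else r.goto(a,down(yaw+np.radians(ang)+np.pi))
    R=np.array(r.get_tool_rot())
    print(ang,np.round(np.degrees(np.arctan2(-R[1,0],-R[0,0])-yaw),2),np.round(r.get_tool_pos(),4),np.round(r.get_ft_force(),1),np.round(r.get_torque(),2),round(r.get_width(),4),r.get_time_s())
    if np.linalg.norm(r.get_ft_force())>40:break
for i in range(2):cv2.imwrite(("pics/t3.png","pics/w3.png")[i],get_image(("top","wrist")[i]))
np.save("c3.npy",get_calibration("wrist"),allow_pickle=True)
im=cv2.imread("pics/t3.png")[150:270,270:430];w=cv2.imread("pics/w3.png")
cv2.imwrite("pics/v3.png",np.hstack([cv2.resize(im,(400,300)),cv2.resize(w,(400,300))]))
```

```text
[ 0.54745359 -0.02737419  0.08377594] [ 0.3205286  -0.4435087   0.26743922]
w 0.012015705132041714 78.703293800354 [-1.73168676  1.64955011  5.31297839] [0.31772692 0.42744411 0.09566   ] 13.3
24 24.24 [ 0.547  -0.0268  0.0838] [-1.9  2.3  7.3] [0.32 0.49 0.07] 0.0119 13.5917
12 12.24 [ 0.547  -0.0268  0.0838] [-2.2  0.9  6.4] [0.29 0.45 0.03] 0.0118 13.8917
0 0.25 [ 0.5469 -0.0267  0.0837] [-2.6  1.8  8. ] [0.33 0.48 0.02] 0.012 14.1917
-12 -11.76 [ 0.547  -0.0268  0.0837] [-2.3  2.2  6.7] [0.32 0.52 0.07] 0.0119 14.4917
-24 -23.74 [ 0.547  -0.0267  0.0837] [-2.5  2.1  6.9] [0.37 0.53 0.05] 0.012 14.7917
-36 -35.75 [ 0.547  -0.0267  0.0838] [-1.8  2.1  7. ] [0.28 0.46 0.07] 0.0116 15.0917
```

View pics/w3.png

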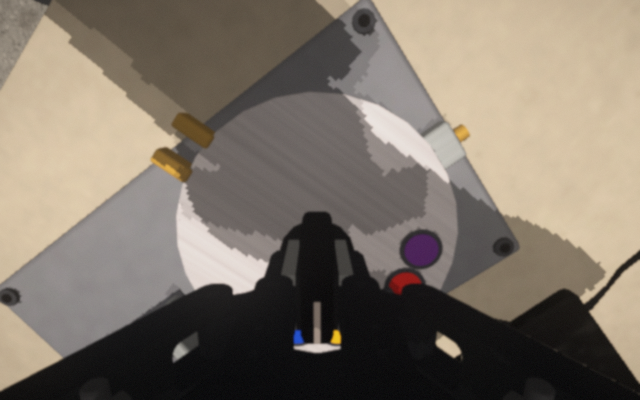

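The wheel turned with the knob: the brass lugs and violet filter (420,250) kept their places relative to the fingers while the fixture plate rotated. I'll check the wheel angle with the violet filter.

Run:
```python
from h import *
r.hold(.5);c=get_calibration("wrist");im=get_image("wrist")
for lo,hi in(((125,60,30),(160,255,255)),):
  for b in blobs(im,lo,hi,200):
    p=plane(c,b[1:3],.034)[:2]-[.5468,-.0274];print(b[0],b[1:3],np.hypot(*p),"fixture deg",np.degrees(np.arctan2(p[1],p[0]))+13.95)
t=get_calibration("top");im=get_image("top")
for b in blobs(im,(0,150,70),(8,255,255),5):
    if 300<b[1]<420:print("red",b[:3],plane(t,b[1:3],.079))
print(r.get_time_s(),r.get_width(),r.get_gripper_force())
```

```text
919 (np.float64(421.0), np.float64(249.6)) 0.05622451207151907 fixture deg 47.845223708874286
red (np.int32(18), np.float64(389.6), np.float64(216.7)) [ 0.5083001  -0.17935804  0.079     ]
15.7917 0.012029096821230956 78.98835897445679
```

Violet is at 47.8° against 48° expected, so the wheel is at the third click. The bolt is still home and the grip is firm.

```bash
python3 -c "
from workcell import r
print(r.hand_in())"
```

```text
the job is handed in; nothing more can be done
None
```

Handed in: the bolt is home in its keeper, the wheel measured 72.2° clockwise (third click is 72°), which puts the green filter under the loupe, and the gripper is still holding the knob at about 79 N.

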